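# Put the hair clip away and click the jar shut

### The job

Put the black hair clip into the frosted glass jar, swing the jar's lid over and press down gently on the springy tongue at the lid's front until the catch clicks and the lid stays fully shut, easing off as soon as it has clicked. It is glass, so never press hard, and leave the other things on the shelf where they are.

Things in the scene. Friction and masses are not known exactly. Their poses are not given: they have to be found in the camera images.
- jar: frosted glass jar, 120 mm across (inside 112), 75 mm high, inner floor at 6 mm, fixed to the shelf with putty; origin under its centre, z up, x towards the lid's hinge, so catch and tongue are on its -x side. More than 20 N from the robot on jar, lid or tongue could break it; once the lid has snapped shut no more than 9 N may press on it
- jar_mouth (a point): centre of the jar's mouth, level with its rim, 75 mm above the shelf
- lid_hinge (a point): on the hinge axis of the lid (axis along the jar's y), at x +68, z 78 mm of the jar. The hinge is stiff: the lid stays at any angle, and moving it takes about 2 N at its front edge. It starts standing open, 1.6 to 1.85 rad up from shut
- lid_front (a point): point on the top face of the lid, a glass disc 120 mm across and 8 mm thick, at its front edge, 128 mm from the hinge; with the lid snapped shut it is at x -60, z 84 mm of the jar. Let down but not latched, the lid stops on the catch with this point 6 to 7 mm higher
- tongue_root_mid (a point): root of the springy chrome tongue, on the lid's middle plane; the tongue runs 46 mm on from here, away from the hinge (lid shut: from x -74 to x -120, z 80 mm of the jar), 26 mm wide, 4 mm thick. It may be bent up or down by up to 0.2 rad, tip up to 9 mm off the lid's plane; this is not measured. It gives about 1 mm per 1.5 N at 10 mm from its tip
- jar_catch (a point): sprung chrome catch on the jar's front, 66 mm up. To latch, the unlatched lid must be pushed through it: near the tongue's tip the force climbs within a few mm to a peak of about 8 to 12 N, then drops suddenly as the lid snaps home and holds itself. A push nearer the hinge needs more force
- hair_clip: black plastic claw hair clip lying on its teeth, 58 mm long along its x, 18 mm wide along its y, 24 mm high (its top 8 mm only 40 mm long), 30 g; origin under its centre
- pill_organizer: bystander: pink seven-day pill organizer, 150 x 34 x 23 mm, long side along its x; origin under its centre
- nail_file: bystander: chrome nail file lying flat, about 170 x 14 x 6 mm along its x; origin under its middle
- brush_holder: bystander: grey silicone make-up brush holder, 76 mm across, 85 mm high, with brushes standing up to 200 mm; origin under its centre
- cream_jar: bystander: small closed white cream jar, 60 mm across, 38 mm high; origin under its centre
- candle: bystander: candle in an amber glass, 70 mm across, 60 mm high; origin under its centre
- bud_box: bystander: closed clear box of cotton buds with a white lid, 79 x 59 x 50 mm; origin under its centre
Not all that is in view belongs to the job. Several things look just like the hair_clip: the one meant starts farthest to the robot's left.

How it is judged:
On the way, in this order (a step that is already met when the one before it is completed fails the run):
1. the hair clip lies in the jar, let go (horizontal distance between hair_clip and jar below 0.05 m and z of hair_clip in the frame of jar below 0.045 m and contact force between the fingers and hair_clip below 0.1 N), for 0.2 s.
2. the lid has snapped fully shut (horizontal distance between hair_clip and jar below 0.05 m and z of hair_clip in the frame of jar below 0.045 m and z of lid_front in the frame of jar below 0.0858 m), for 0.2 s.
At the end, for the whole second after the job is handed in: The hair clip lies at rest in the jar (its origin within 50 mm of the jar's axis and below 45 mm above the jar's foot), and the lid is snapped shut, its front edge within 1.8 mm of fully shut, with nothing touching it (all of step 2 and linear speed of hair_clip below 0.02 m/s).
It fails at once if the robot presses the jar, lid or tongue with more than 20 N (contact force between any of the fingers, the arm and jar above 20 N).
It fails at once if the robot goes on pressing with more than 9 N after the lid has snapped home (z of lid_front in the frame of jar below 0.0852 m and contact force between any of the fingers, the arm and jar above 9 N).
It fails at once if another thing on the shelf is moved by more than 20 mm (distance of any of pill_organizer, nail_file, brush_holder, cream_jar, candle, bud_box from where it was at the start of the episode above 0.02 m).
It also fails if it takes over 66 s, if anything falls off the work surface, if the arm or the gripper's body presses on something with over 40 N, if the wrist force passes 120 N, or if a joint passes its speed limit or range.

### The arm

A 7-joint arm with a two-finger parallel gripper is mounted at the origin on the work surface. World frame = base frame: x ahead of the robot, y to its left, z up, the work surface at z = 0. Lengths are in m, angles in rad, forces in N, time in s.
With the tool pointing down it reaches from about 0.425 to 0.95 m from the base axis. Payload 4.7 kg.
Tool frame: the origin (TCP) lies between the finger pads; the fingertips stand env.tip_extent ahead of it and the grasp point (between the pads) lies 6 mm ahead of it (env.tip_extent is the distance from the TCP to the fingertips, in m); z points along the fingers, y is the line along which they close (so a half turn about z gives the same grasp; the last joint's range is limited). The gripper opens to 87 mm and grips with 3 to 60 N. Pads are 19 mm wide; open, the fingers measure 117 mm over their backs; the gripper's body (75 mm by 190 mm) begins 51 mm behind the grasp point.
Start: joints at [-1.146, 0.469, -0.049, 1.532, 0.024, 1.141, -0.082], TCP at [0.296, 0.607, 0.248] pointing down, gripper open.
Joint ranges: [-2.59, 2.59], [-0.33, 1.99], [-1.39, 1.29], [0.1, 2.45], [-1.04, 4.18], [0.21, 1.99], [-2.66, 2.66]. Speed limits (rad/s): [2.57, 2.57, 3.14, 3.14, 3.14, 3.14, 3.14].

### API

Orientations are given as [roll, pitch, yaw] about the fixed x, y, z axes, in that order (R = Rz(yaw) Ry(pitch) Rx(roll)).
In Python, from bench import env gives the robot as it stands.
- The arm moves only by the tool arm_command, never from a script. Its arguments are lists of equal length, an entry for each row: "dp": the shift along the tool's x, y, z in cm, a list of three; "twist": the turn, a rotation vector about the tool's x, y, z in rad, a list of three; "gripper": the finger opening in cm, from 0 to 8.7. In form: {"dp": [[x, y, z], ...], "twist": [[wx, wy, wz], ...], "gripper": [gripper, ...]}. A call has 1 to 20 rows; each row shifts and turns the commanded pose from where the row before left it, along the tool's axes as they then stand; what a row does not reach is not made up. A row lasts 1/12 s, in which the tool goes at most 41.7 mm and 7.16 degrees, less where a joint would pass 70% of its speed; a pose out of reach is approached as far as the arm can. A call with a gripper value outside its range is refused whole. The fingers move at their own pace and stop on an object; the grip force is fixed at half the most. Time passes only in rows, so rows that do not move let the fingers close. It gives the time, the measured TCP pose, the force, the opening and the grip force at its end, in the units of the state.
- env.read_state(): the state, without advancing time (a new reading comes with each control period).
- env.read_camera(name): name is "side" or "top"; returns the picture (384x512x3 uint8, red, green, blue); there is no depth.
- env.get_calibration(name): a dict with "fx", "fy", "cx", "cy" (pixels), "k1" (the pictures are not rectified: a ray, as slopes to the right and down, at radius r is drawn at 1 + k1 r^2 times it, then the intrinsics apply), "rvec" (rotation vector, rad) and "tvec" (3), from world to camera coordinates, as OpenCV has them. Camera axes: x right, y down, z forward; pixel columns grow to the right and rows downward; lengths in m; the calibration is good to about 2 mm. A picture is of the moment at which its call begins. get_calibration takes no time and is no camera call.
- env.close_job(): hands the job in; it is judged then, once.
Trained networks look in the newest picture that a camera, given by its name, has taken for a name from the list of things; names that differ only in an ending like _2 or _b are one class to them, and where a whole thing is asked for, a point or a joint stands for the part that bears it (a point fixed in the world has none). Each returns a list of dicts, best first, with "confidence" (0 to 1); they miss things now and then, are a little off and sometimes report something else, mostly with a low value. They report only what shows in the picture. A call takes as long as a camera call. They do not tell look-alikes from the thing itself.
- env.regions_of(camera, thing): "region" (384x512 bool, what is visible of it) and "box" ([left, top, width, height] in pixels, round what is visible of it).
The state is a dict: "clock": time; "q": joint angles; "joint_velocities": joint speeds; "joint_efforts": joint torques, N m; "position": TCP position; "tcp_rot": TCP orientation; "force": force on the tool from outside, world axes, zero at the start; "ft_torque": the same for the moment, N m; "grip_width": finger opening in m; "finger_force": force on a finger pad.
Only numpy, scipy, OpenCV 4.12 (cv2) and the standard library are available. Lean on these libraries where they do the work, as an engineer would, in place of code of your own. Each camera call takes 0.05 s, during which the arm holds its last target. There are 200 camera calls.

## Working session

There is one attempt and no reset: what is moved stays moved. The work goes in short steps, Python scripts to look and compute and a tool call to move; the robot and the scene stay as the last step left them, time stands still between calls to the robot, and variables do not carry over. Pictures are saved under pics/ and viewed, at most 12 in all, crops included, and the job is handed in when it is done.

Besides the shell and the picture viewer there is one more tool, called after "Emit:" as a command line: name --argument value ..., lists and objects as JSON in quotes. arm_command: Moves the arm, as the interface text tells. Its arguments: {"type":"object","properties":{"dp":{"type":"array","items":{"type":"array","items":{"type":"number"}}},"twist":{"type":"array","items":{"type":"array","items":{"type":"number"}}},"gripper":{"type":"array","items":{"type":"number"}}},"required":["dp","twist","gripper"]}

```bash
mkdir -p pics
cat > h.py <<'E'
import numpy as np,cv2
from bench import env
def cal(n):
    c=env.get_calibration(n);R=cv2.Rodrigues(np.array(c["rvec"],float))[0];return c,R,np.array(c["tvec"],float)
def proj(n,P):
    c,R,t=cal(n);p=np.atleast_2d(P)@R.T+t;s=p[:,:2]/p[:,2:];r2=(s**2).sum(1,keepdims=True);s=s*(1+c["k1"]*r2)
    return s*[c["fx"],c["fy"]]+[c["cx"],c["cy"]]
def ray(n,uv):
    c,R,t=cal(n);d=(np.atleast_2d(uv)-[c["cx"],c["cy"]])/[c["fx"],c["fy"]];s=d.copy()
    for _ in range(20): s=d/(1+c["k1"]*(s**2).sum(1,keepdims=True))
    D=np.c_[s,np.ones(len(s))]@R;return -R.T@t,D
def atz(n,uv,z):
    o,D=ray(n,uv);return o+D*((z-o[2])/D[:,2:])
E
python3 - <<'E'
from h import *
s=env.read_state();print(s,env.tip_extent)
ims=[]
for n in("side","top"):
    im=env.read_camera(n)[...,::-1];cv2.imwrite(f"pics/{n}0.png",im)
    c,R,t=cal(n);print(n,c["fx"],"pos",(-R.T@t).round(3))
    for th in("jar","hair_clip","lid_front","tongue_root_mid","jar_catch","pill_organizer","nail_file","brush_holder","cream_jar","candle","bud_box"):
        for r in env.regions_of(n,th):
            m=r["region"];uv=np.argwhere(m).mean(0)[::-1]
            print(n,th,round(r["confidence"],2),r["box"],uv.round(0),atz(n,uv,0.012).round(3)[0])
E
```

```text
{'clock': 0.0, 'q': array([-1.14590448,  0.4694842 , -0.04857492,  1.53369003,  0.02405903,
        1.14099564, -0.08232124]), 'joint_velocities': array([-0.00027199, -0.0020103 ,  0.00045852,  0.00090721, -0.00044878,
       -0.00068025,  0.0009937 ]), 'joint_efforts': array([-1.03702369e-04, -5.07983172e+01, -8.05944926e-02, -2.36144292e+01,
       -6.12132554e-02,  3.81364441e-02,  2.02508677e-04]), 'position': array([0.29565322, 0.60619385, 0.24647213]), 'tcp_rot': array([-3.13959962e+00,  4.48036815e-05,  2.68777617e+00]), 'force': array([-0.04375766, -0.10490056, -0.30924265]), 'ft_torque': array([ 0.02599854, -0.01426602,  0.01204076]), 'finger_force': 0.0, 'grip_width': 0.08710035157254933} 0.025
side 432.61286900603943 pos [ 0.243 -0.707  0.93 ]
side jar 0.93 [236.6, 100.4, 64.4, 106.9] [268. 163.] [0.594 0.104 0.012]
side hair_clip 0.7 [218.7, 323.0, 24.7, 15.5] [231. 330.] [ 0.328 -0.331  0.012]
side hair_clip 0.6 [234.4, 371.0, 30.5, 11.1] [248. 379.] [ 0.328 -0.436  0.012]
side hair_clip 0.47 [263.1, 267.9, 18.6, 23.3] [273. 280.] [ 0.462 -0.253  0.012]
side hair_clip 0.
[... 1631 characters left out ...]
_root_mid 0.57 [193.6, 120.2, 49.4, 39.1] [216. 143.] [0.666 0.07  0.012]
top jar_catch 0.65 [189.2, 116.3, 63.1, 99.9] [222. 172.] [0.584 0.053 0.012]
top pill_organizer 0.63 [149.9, 186.8, 13.9, 53.1] [158. 212.] [0.476 0.227 0.012]
top nail_file 0.61 [226.7, 103.0, 4.6, 30.5] [228. 117.] [0.741 0.036 0.012]
top brush_holder 0.65 [338.4, 130.2, 45.2, 37.7] [359. 149.] [ 0.646 -0.328  0.012]
top cream_jar 0.9 [112.5, 147.4, 27.4, 22.4] [125. 159.] [0.624 0.319 0.012]
top candle 0.97 [81.0, 212.3, 33.5, 31.0] [ 98. 230.] [0.43  0.385 0.012]
top candle 0.43 [187.4, 117.7, 63.4, 97.0] [222. 172.] [0.585 0.053 0.012]
top bud_box 0.83 [370.6, 205.7, 31.0, 28.2] [386. 219.] [ 0.45  -0.392  0.012]
```

View pics/top0.png

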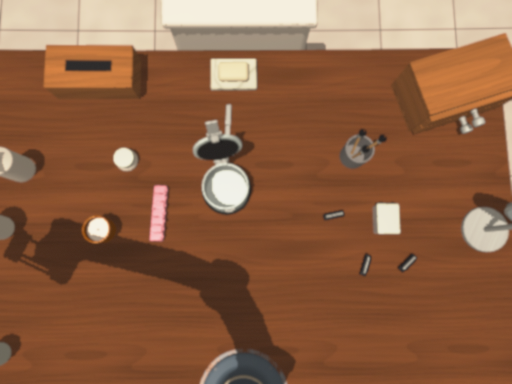

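View pics/side0.png

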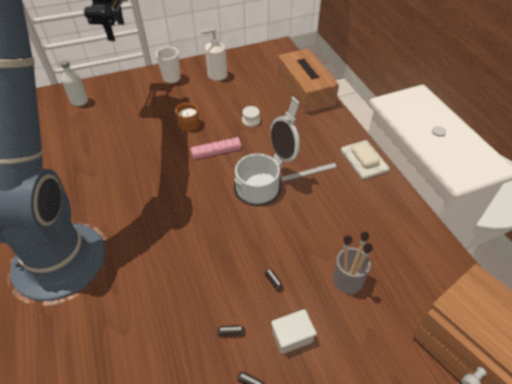

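The look-alikes are the clips at top (334,215), (365,265) and (406,263). Their y values are -0.25, -0.33 and -0.44. The one at (334,215) is farthest left, so it is the one meant. I'll confirm it in an enlarged crop together with the jar.

Run:
```python
from h import *
t=cv2.imread("pics/top0.png");s=cv2.imread("pics/side0.png")
def crop(im,x,y,w,h,k):return cv2.resize(im[y:y+h,x:x+w],None,fx=k,fy=k,interpolation=cv2.INTER_CUBIC)
a=crop(t,180,95,80,125,4.0);b=crop(s,225,90,80,120,4.0)
c=np.zeros((600,800,3),np.uint8);c[:500,:320]=a;c[:480,320:640]=b
d=crop(t,319,202,30,26,5);c[:130,645:795]=d
e=crop(s,258,262,30,36,5);c[140:320,645:795]=e
cv2.imwrite("pics/crop1.png",c)
for n,box in(("top",(319,202,30,26)),("side",(256,260,36,40))):
    im=cv2.imread(f"pics/{n}0.png");x,y,w,h=box;m=(im[y:y+h,x:x+w].max(2)<75).astype(np.uint8)
    k,l,st,ce=cv2.connectedComponentsWithStats(m)
    for i in range(1,k):
        if st[i,4]<15: continue
        uv=np.argwhere(l==i)[:,::-1]+[x,y]
        P=atz(n,uv,0.014)[:,:2];mu=P.mean(0);w_,V=np.linalg.eigh(np.cov((P-mu).T));print(n,st[i,4],uv.mean(0),mu.round(4),np.degrees(np.arctan2(V[1,1],V[0,1])),np.sqrt(w_*12))
    print(im[y:y+h,x:x+w].max(2)[h//2])
for r in env.regions_of("top","hair_clip"): 
    if abs(r["box"][0]-325)<10:
        uv=np.argwhere(r["region"])[:,::-1];P=atz("top",uv,.014)[:,:2];mu=P.mean(0);w_,V=np.linalg.eigh(np.cov((P-mu).T));print("net",mu,np.degrees(np.arctan2(V[1,1],V[0,1])),np.sqrt(w_*12))
```

```text
[122 121 118 104  81  64  78 110 136 147 152 153 148 146 150 150 142 131
 122 116 110 104  95  87  84 100 118 126 127 128]
side 77 [273.5974026  282.53246753] [ 0.4587 -0.2605] 106.50979896719171 [0.01111493 0.0609667 ]
[133 135 137 133 127 125 126 124 126 123 128 114 103  86  67  58  62  80
 118 154 171 151 109  84 104 124 132 130 127 126 129 123 123 123 125 127]
net [ 0.46037153 -0.24932542] 101.20489148531593 [0.01467954 0.05238988]
```

View pics/crop1.png

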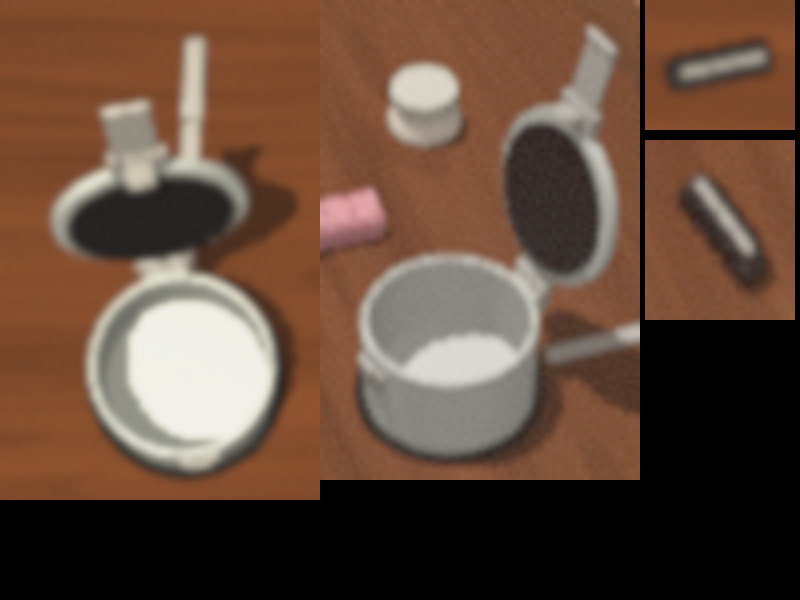

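The crop confirms a dark claw clip at top (334,214), with its long axis tilted slightly. The jar rim is centred at top (226,187), its catch at (230,210) and its hinge at (221,161). The lid stands open, with the tongue tip at (212,121).

```bash
cat > fit.py <<'E'
from h import *
from scipy.optimize import least_squares
def pts(p):
    x,y,yaw,th,ph=p
    d=np.array([-np.cos(th),np.sin(th)]);n=np.array([np.sin(th),np.cos(th)]);h=np.array([.068,.078])
    d2=np.array([-np.cos(th+ph),np.sin(th+ph)])
    root=h+.142*d+.002*n
    loc=dict(rim=(0,.075),catch=(-.064,.066),hinge=(.064,.077),lid=tuple(h+.068*d-.002*n),root=tuple(root),tip=tuple(root+.046*d2),front=tuple(h+.128*d+.006*n),hax=tuple(h))
    return {k:np.array([x+v[0]*np.cos(yaw),y+v[0]*np.sin(yaw),v[1]]) for k,v in loc.items()}
E
python3 - <<'E'
from fit import *
obs=[("top","rim",(225.75,186.75),1),("side","rim",(257.5,169.75),1),("top","catch",(230,210.5),1),("side","catch",(238,181.5),.5),("top","hinge",(221.2,161),1),
("top","lid",(214.5,149.5),1),("side","lid",(283.5,140),1),("top","tip",(211.7,120.7),1),("side","tip",(295.5,98.7),1),("top","root",(213.2,132),.5),("side","root",(290,115),.5)]
def f(p):
    P=pts(p);return np.concatenate([w*(proj(c,P[k])[0]-uv) for c,k,uv,w in obs])
r=least_squares(f,[.55,.04,.1,1.7,0]);print(r.x.round(4))
for o,e in zip(obs,r.fun.reshape(-1,2)):print(o[0],o[1],e.round(1))
for k,v in pts(r.x).items():print(k,v.round(4))
np.save("fit.npy",r.x)
s=env.read_state();print(s["q"],s["position"],s["clock"])
E
```

```text
[0.5352 0.0406 0.1944 1.8047 0.0258]
top rim [-0.2 -1. ]
side rim [-0.7 -0.9]
top catch [ 0.6 -0.3]
side catch [-0.7 -0.5]
top hinge [-0.5  0.9]
top lid [ 2.9 -0.7]
side lid [-0.8 -1.3]
top tip [-1.1  0.3]
side tip [0.1 0.5]
top root [0.1 0.1]
side root [ 0.4 -0. ]
rim [0.5352 0.0406 0.075 ]
catch [0.4724 0.0282 0.066 ]
hinge [0.598 0.053 0.077]
lid [0.6155 0.0564 0.1446]
root [0.6361 0.0605 0.2157]
tip [0.6477 0.0628 0.2601]
front [0.6368 0.0606 0.2011]
hax [0.6019 0.0537 0.078 ]
[-1.145923    0.46861739 -0.04858765  1.53249718  0.02408305  1.1410379
 -0.08228803] [0.2958587  0.60671372 0.24756227] 1.25
```

Emit:
arm_command --dp '[[0,0,0],[0,0,0],[0,0,0],[0,0,0],[0,0,0],[0,0,0],[0,0,0],[0,0,0],[-4,0.55,-0.35],[-4,0.55,-0.35],[-4,0.55,-0.35],[-4,0.55,-0.35],[-4,0.55,-0.35],[-4,0.55,-0.35],[-4,0.55,-0.35],[-4,0.55,-0.35],[-4,0.55,-0.35],[-4,0.55,-0.35],[-4,0.55,-0.35],[-4,0.55,-0.35]]' --twist '[[0,0,0.111],[0,0,0.111],[0,0,0.111],[0,0,0.111],[0,0,0.111],[0,0,0.111],[0,0,0.111],[0,0,0.111],[0,0,0],[0,0,0],[0,0,0],[0,0,0],[0,0,0],[0,0,0],[0,0,0],[0,0,0],[0,0,0],[0,0,0],[0,0,0],[0,0,0]]' --gripper '[5,5,5,5,5,5,5,5,5,5,5,5,5,5,5,5,5,5,5,5]'

```text
clock: 2.92
position: [0.4694, 0.1523, 0.2901]
tcp_rot: [3.141, -0.001, 1.8]
force: [1.1, 0.2, 0.2]
grip_width: 0.05
finger_force: 0.0
```

Emit:
arm_command --dp '[[-3.2,-0.8,1.2],[-3.2,-0.8,1.2],[-3.2,-0.8,1.2],[-3.2,-0.8,1.2],[-3.2,-0.8,1.2],[-3.2,-0.8,1.2],[-3.2,-0.8,1.2],[-3.2,-0.8,1.2],[-3.2,-0.8,1.2],[-3.2,-0.8,1.2],[-3.2,-0.8,1.2],[0,0,0],[0,0,0]]' --twist '[[0,0,0],[0,0,0],[0,0,0],[0,0,0],[0,0,0],[0,0,0],[0,0,0],[0,0,0],[0,0,0],[0,0,0],[0,0,0],[0,0,0],[0,0,0]]' --gripper '[5,5,5,5,5,5,5,5,5,5,5,5,5]'

```text
clock: 4.0
position: [0.4625, -0.2105, 0.1571]
tcp_rot: [-3.14, 0.0, 1.795]
force: [0.4, 0.2, 0.4]
grip_width: 0.0499
finger_force: 0.0
```

```bash
cat >> h.py <<'E'
from scipy.spatial.transform import Rotation as Ro
def go(target):
    s=env.read_state();R=Ro.from_euler("xyz",s["tcp_rot"]).as_matrix()
    d=R.T@(np.array(target)-s["position"])*100
    print("t",round(s["clock"],2),"pos",s["position"].round(4),"rot",s["tcp_rot"].round(3),"dp cm",d.round(2),"F",s["force"].round(2),"w",round(s["grip_width"],4),"ff",round(s["finger_force"],2));return d
E
python3 - <<'E'
from h import *
go([.460,-.250,.028])
E
```

```text
t 4.0 pos [ 0.4625 -0.2105  0.1571] rot [-3.14   0.     1.795] dp cm [-3.8  -1.11 12.91] F [0.42 0.16 0.44] w 0.0499 ff 0.0
```

Emit:
arm_command --dp '[[-2,-0.55,2],[-1.8,-0.55,2],[0,0,2],[0,0,2],[0,0,2],[0,0,1.5],[0,0,0.8],[0,0,0.5],[0,0,0],[0,0,0]]' --twist '[[0,0,0],[0,0,0],[0,0,0],[0,0,0],[0,0,0],[0,0,0],[0,0,0],[0,0,0],[0,0,0],[0,0,0]]' --gripper '[5,5,5,5,5,5,5,5,5,5]'

```text
clock: 4.83
position: [0.462, -0.2477, 0.0302]
tcp_rot: [3.14, 0.0, 1.801]
force: [0.8, -0.6, 0.4]
grip_width: 0.0502
finger_force: 0.0
```

Emit:
arm_command --dp '[[0,0,0],[0,0,0],[0,0,0],[0,0,0],[0,0,0],[0,0,0],[0,0,0],[0,0,0],[0,0,-1.5],[0,0,-3],[0,0,-3],[0,0,-3],[0,0,-3],[0,0,0],[0,0,0]]' --twist '[[0,0,0],[0,0,0],[0,0,0],[0,0,0],[0,0,0],[0,0,0],[0,0,0],[0,0,0],[0,0,0],[0,0,0],[0,0,0],[0,0,0],[0,0,0],[0,0,0],[0,0,0]]' --gripper '[1,1,1,1,1,1,1,1,1,1,1,1,1,1,1]'

```text
clock: 6.08
position: [0.4621, -0.2483, 0.1659]
tcp_rot: [3.138, 0.001, 1.8]
force: [-0.3, 0.8, -1.2]
grip_width: 0.0174
finger_force: 30.0
```

Run:
```python
from h import *
im=env.read_camera("side")[...,::-1]
p=proj("side",env.read_state()["position"])[0].astype(int);print(p)
cv2.imwrite("pics/grasp.png",cv2.resize(im[max(0,p[1]-60):p[1]+60,p[0]-60:p[0]+60],None,fx=4,fy=4))
go([.536,.040,.24])
```

```text
[274 242]
t 6.13 pos [ 0.4611 -0.2477  0.1644] rot [ 3.141 -0.     1.8  ] dp cm [26.32 13.83 -7.54] F [ 0.03 -0.05 -0.52] w 0.018 ff 30.0
```

View pics/grasp.png

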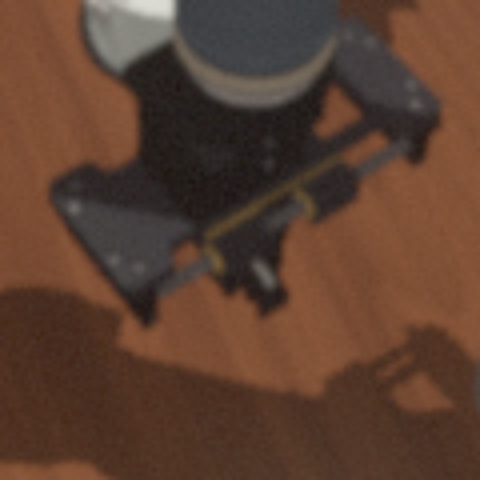

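Grasp confirmed: the clip sits between the pads at about (262,280) in the crop. Next I turn the tool to the jar's axes and move over the mouth.

Emit:
arm_command --dp '[[0,0,-1],[0,0,-1],[0,0,-1],[0,0,-1],[0,0,-1],[0,0,-1],[0,0,-1],[0,0,-0.6],[0,0,0],[0,0,0],[0,0,0],[0,0,0],[0,0,0],[0,0,0]]' --twist '[[0,0,0.115],[0,0,0.115],[0,0,0.115],[0,0,0.115],[0,0,0.115],[0,0,0.115],[0,0,0.115],[0,0,0.115],[0,0,0.115],[0,0,0.115],[0,0,0.115],[0,0,0.115],[0,0,0.115],[0,0,0.111]]' --gripper '[1,1,1,1,1,1,1,1,1,1,1,1,1,1]'

```text
clock: 7.3
position: [0.4604, -0.2474, 0.2387]
tcp_rot: [-3.14, 0.003, 0.188]
force: [-0.1, 0.1, -0.3]
grip_width: 0.0174
finger_force: 30.0
```

Emit:
arm_command --dp '[[1.6,-3.3,0],[1.6,-3.3,0],[1.6,-3.3,0],[1.6,-3.3,0],[1.6,-3.3,0],[1.6,-3.3,0],[1.6,-3.3,0],[1.6,-3.3,0],[0,0,0],[0,0,0]]' --twist '[[0,0,0],[0,0,0],[0,0,0],[0,0,0],[0,0,0],[0,0,0],[0,0,0],[0,0,0],[0,0,0],[0,0,0]]' --gripper '[1,1,1,1,1,1,1,1,1,1]'

```text
clock: 8.13
position: [0.5354, 0.0384, 0.2384]
tcp_rot: [3.14, 0.004, 0.199]
force: [-0.8, -0.1, -0.1]
grip_width: 0.0178
finger_force: 30.0
```

Run:
```python
from h import *
go([.536,.040,.05])
```

```text
t 8.13 pos [0.5354 0.0384 0.2384] rot [3.14  0.004 0.199] dp cm [ 0.16 -0.16 18.84] F [-0.78 -0.11 -0.11] w 0.0178 ff 30.0
```

Emit:
arm_command --dp '[[-0.2,-0.15,2.3],[0,0,2.3],[0,0,2.3],[0,0,2.3],[0,0,2.3],[0,0,2.3],[0,0,2],[0,0,1.5],[0,0,1],[0,0,0.5],[0,0,0],[0,0,0]]' --twist '[[0,0,0],[0,0,0],[0,0,0],[0,0,0],[0,0,0],[0,0,0],[0,0,0],[0,0,0],[0,0,0],[0,0,0],[0,0,0],[0,0,0]]' --gripper '[1,1,1,1,1,1,1,1,1,1,1,1]'

```text
clock: 9.13
position: [0.5339, 0.036, 0.0528]
tcp_rot: [3.141, -0.0, 0.193]
force: [-0.2, 0.2, 0.3]
grip_width: 0.0177
finger_force: 30.0
```

Emit:
arm_command --dp '[[0,0,0],[0,0,0],[0,0,0],[0,0,0],[0,0,0],[0,0,0],[0,0,0],[0,0,-1.5],[0,0,-3],[0,0,-4],[0,0,-4],[0,0,-4],[0,0,-4],[0,0,-4],[0,0,-1],[0,0,0]]' --twist '[[0,0,0],[0,0,0],[0,0,0],[0,0,0],[0,0,0],[0,0,0],[0,0,0],[0,0,0],[0,0,0],[0,0,0],[0,0,0],[0,0,0],[0,0,0],[0,0,0],[0,0,0],[0,0,0]]' --gripper '[3.5,3.5,3.5,3.5,3.5,3.5,3.5,3.5,3.5,3.5,3.5,3.5,3.5,3.5,3.5,3.5]'

```text
clock: 10.47
position: [0.5356, 0.0365, 0.3109]
tcp_rot: [-3.14, -0.007, 0.194]
force: [-0.2, 0.4, -0.4]
grip_width: 0.0347
finger_force: 0.0
```

Run:
```python
from h import *
im=env.read_camera("side")[...,::-1]
cv2.imwrite("pics/drop.png",cv2.resize(im[60:220,200:330],None,fx=3.5,fy=3.5))
for r in env.regions_of("side","hair_clip"):print(r["confidence"],r["box"])
go([.536,.040,.30])
```

```text
0.85 [216.2, 323.1, 29.1, 14.4]
0.74 [232.7, 371.2, 29.9, 11.2]
t 10.57 pos [0.5332 0.037  0.307 ] rot [-3.141e+00  1.000e-03  1.940e-01] dp cm [ 0.33 -0.24  0.7 ] F [-0.65 -0.34 -0.54] w 0.0345 ff 0.0
```

View pics/drop.png

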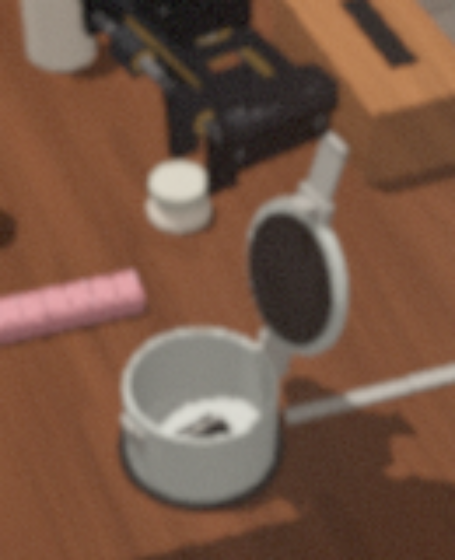

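The clip lies in the jar (dark at (210,425) in the crop), and the lid still stands open. Next: close the fingers, go over and behind the tongue, and lower there.

Emit:
arm_command --dp '[[0,0,-1.5],[0,0,-1.5],[0,-0.3,0],[2.5,0,0],[2.5,0,0],[2.5,0,0],[2.5,0,0],[2.5,0,0],[2.8,0,0],[0,0,0],[0,0,2],[0,0,2],[0,0,2],[0,0,2],[0,0,1],[0,0,0],[0,0,0]]' --twist '[[0,0,0],[0,0,0],[0,0,0],[0,0,0],[0,0,0],[0,0,0],[0,0,0],[0,0,0],[0,0,0],[0,0,0],[0,0,0],[0,0,0],[0,0,0],[0,0,0],[0,0,0],[0,0,0],[0,0,0]]' --gripper '[0,0,0,0,0,0,0,0,0,0,0,0,0,0,0,0,0]'

```text
clock: 11.98
position: [0.6827, 0.069, 0.2466]
tcp_rot: [-3.142, 0.002, 0.193]
force: [0.7, -1.0, 0.1]
grip_width: 0.0003
finger_force: 0.0
```

```bash
cat > arc.py <<'E'
from fit import *
p=np.load("fit.npy")
def corner(th,r=.172):
    h=np.array([.068,.078]);d=np.array([-np.cos(th),np.sin(th)]);n=np.array([np.sin(th),np.cos(th)])
    return h+r*d+.004*n
def cur():
    s=env.read_state();q=s["position"]-[p[0],p[1],0];c,si=np.cos(p[2]),np.sin(p[2])
    x=q[0]*c+q[1]*si;y=-q[0]*si+q[1]*c
    print("t",round(s["clock"],2),"TCP jar",round(x,4),round(y,4),round(s["position"][2],4),"rot",s["tcp_rot"].round(3),"F",s["force"].round(2))
    return np.array([x-.0095,s["position"][2]-env.tip_extent]),y
def arc(ths,r=.172):
    c,y=cur();P=np.array([c]+[corner(t,r) for t in ths]);D=np.diff(P,axis=0)*100
    print("corner",c.round(4));print([[round(a,2),0,round(-b,2)] for a,b in D])
E
python3 - <<'E'
from arc import *
arc(np.linspace(1.8,.1,24))
E
```

```text
t 11.98 TCP jar 0.1502 -0.0006 0.2466 rot [-3.142e+00  2.000e-03  1.930e-01] F [ 0.66 -0.96  0.12]
corner [0.1407 0.2216]
[[np.float64(-2.97), 0, np.float64(-2.3)], [np.float64(-1.24), 0, np.float64(-0.27)], [np.float64(-1.26), 0, np.float64(-0.18)], [np.float64(-1.27), 0, np.float64(-0.09)], [np.float64(-1.27), 0, np.float64(0.01)], [np.float64(-1.27), 0, np.float64(0.1)], [np.float64(-1.26), 0, np.float64(0.2)], [np.float64(-1.24), 0, np.float64(0.29)], [np.float64(-1.21), 0, np.float64(0.38)], [np.float64(-1.18), 0, np.float64(0.47)], [np.float64(-1.14), 0, np.float64(0.55)], [np.float64(-1.1), 0, np.float64(0.64)], [np.float64(-1.05), 0, np.float64(0.72)], [np.float64(-1.0), 0, np.float64(0.79)], [np.float64(-0.93), 0, np.float64(0.86)], [np.float64(-0.87), 0, np.float64(0.93)], [np.float64(-0.8), 0, np.float64(0.99)], [np.float64(-0.72), 0, np.float64(1.05)], [np.float64(-0.64), 0, np.float64(1.1)], [np.float64(-0.56), 0, np.float64(1.14)], [np.float64(-0.47), 0, np.float64(1.18)], [np.float64(-0.39), 0, np.float64(1.21)], [np.float64(-0.29), 0, np.float64(1.24)], [np.float64(-0.2), 0, np.float64(1.26)]]
```

Emit:
arm_command --dp '[[-1,0,0],[-1,0,0],[-1,0,0],[-1,0,0],[-1,0,0],[-1,0,0],[-1,0,0],[-1,0,0],[-1,0,0]]' --twist '[[0,0,0],[0,0,0],[0,0,0],[0,0,0],[0,0,0],[0,0,0],[0,0,0],[0,0,0],[0,0,0]]' --gripper '[0,0,0,0,0,0,0,0,0]'

```text
clock: 12.73
position: [0.5941, 0.0516, 0.2476]
tcp_rot: [-3.141, -0.0, 0.194]
force: [1.0, 0.4, 0.2]
grip_width: 0.0005
finger_force: 0.5
```

Run:
```python
from arc import *
arc(np.linspace(.98,.1,14))
im=env.read_camera("side")[...,::-1]
cv2.imwrite("pics/push.png",cv2.resize(im[40:220,190:340],None,fx=3.3,fy=3.3))
```

```text
t 12.73 TCP jar 0.0599 -0.0005 0.2476 rot [-3.141 -0.     0.194] F [1.05 0.43 0.2 ]
corner [0.0504 0.2226]
[[np.float64(-7.49), 0, np.float64(-0.05)], [np.float64(-0.96), 0, np.float64(0.66)], [np.float64(-0.91), 0, np.float64(0.72)], [np.float64(-0.86), 0, np.float64(0.78)], [np.float64(-0.81), 0, np.float64(0.84)], [np.float64(-0.75), 0, np.float64(0.89)], [np.float64(-0.69), 0, np.float64(0.94)], [np.float64(-0.62), 0, np.float64(0.98)], [np.float64(-0.55), 0, np.float64(1.02)], [np.float64(-0.48), 0, np.float64(1.06)], [np.float64(-0.41), 0, np.float64(1.09)], [np.float64(-0.34), 0, np.float64(1.11)], [np.float64(-0.26), 0, np.float64(1.14)], [np.float64(-0.18), 0, np.float64(1.15)]]
```

View pics/push.png

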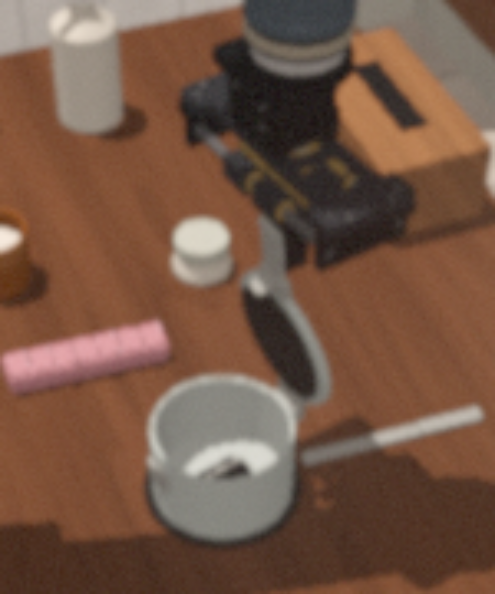

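The fingers are behind the tongue (270,245 in the crop) and the lid is following. I'll carry on along the arc.

Emit:
arm_command --dp '[[-1,0,0],[-1,0,0],[-1,0,0],[-1,0,0],[-1,0,0],[-1,0,0],[-1,0,0],[-0.5,0,0],[-0.95,0,0.65],[-0.9,0,0.7],[-0.85,0,0.8],[-0.8,0,0.85],[-0.75,0,0.9],[-0.7,0,0.95],[-0.6,0,1.0],[-0.55,0,1.0]]' --twist '[[0,0,0],[0,0,0],[0,0,0],[0,0,0],[0,0,0],[0,0,0],[0,0,0],[0,0,0],[0,0,0],[0,0,0],[0,0,0],[0,0,0],[0,0,0],[0,0,0],[0,0,0],[0,0,0]]' --gripper '[0,0,0,0,0,0,0,0,0,0,0,0,0,0,0,0]'

```text
clock: 14.12
position: [0.4608, 0.0256, 0.1784]
tcp_rot: [-3.141, -0.0, 0.194]
force: [0.2, 0.1, -0.6]
grip_width: 0.0003
finger_force: 0.1
```

Run:
```python
from arc import *
arc(np.linspace(.44,.08,8))
im=env.read_camera("side")[...,::-1]
cv2.imwrite("pics/push2.png",cv2.resize(im[40:220,190:340],None,fx=3.3,fy=3.3))
```

```text
t 14.12 TCP jar -0.0759 -0.0003 0.1784 rot [-3.141 -0.     0.194] F [ 0.15  0.12 -0.64]
corner [-0.0854  0.1534]
[[np.float64(-0.05), 0, np.float64(-0.15)], [np.float64(-0.37), 0, np.float64(0.8)], [np.float64(-0.33), 0, np.float64(0.82)], [np.float64(-0.29), 0, np.float64(0.84)], [np.float64(-0.25), 0, np.float64(0.85)], [np.float64(-0.2), 0, np.float64(0.86)], [np.float64(-0.16), 0, np.float64(0.87)], [np.float64(-0.11), 0, np.float64(0.88)]]
```

View pics/push2.png

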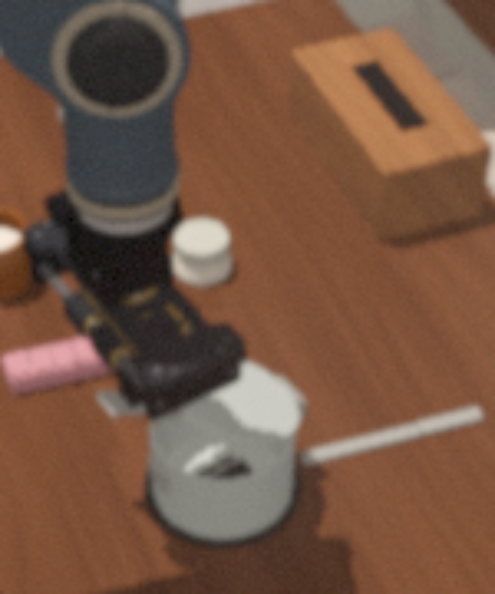

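The lid is mostly down, with the tongue tip showing left of the fingers at (115,402). I'll continue down, sliding outwards towards the tongue's tip.

Emit:
arm_command --dp '[[-0.5,0,0.7],[-0.5,0,0.8],[-0.45,0,0.8],[-0.4,0,0.8],[-0.35,0,0.8],[-0.3,0,0.8],[0,0,0]]' --twist '[[0,0,0],[0,0,0],[0,0,0],[0,0,0],[0,0,0],[0,0,0],[0,0,0]]' --gripper '[0,0,0,0,0,0,0]'

```text
clock: 14.75
position: [0.4353, 0.0206, 0.1305]
tcp_rot: [-3.142, 0.003, 0.193]
force: [0.2, -0.8, -0.4]
grip_width: 0.0005
finger_force: 0.0
```

Run:
```python
from arc import *
arc([.15,.1,.05],.18)
im=env.read_camera("side")[...,::-1]
cv2.imwrite("pics/push3.png",cv2.resize(im[60:220,190:320],None,fx=3.6,fy=3.6))
```

```text
t 14.75 TCP jar -0.1019 -0.0003 0.1305 rot [-3.142e+00  3.000e-03  1.930e-01] F [ 0.17 -0.77 -0.39]
corner [-0.1114  0.1055]
[[np.float64(0.2), 0, np.float64(-0.34)], [np.float64(-0.13), 0, np.float64(0.89)], [np.float64(-0.09), 0, np.float64(0.9)]]
```

View pics/push3.png

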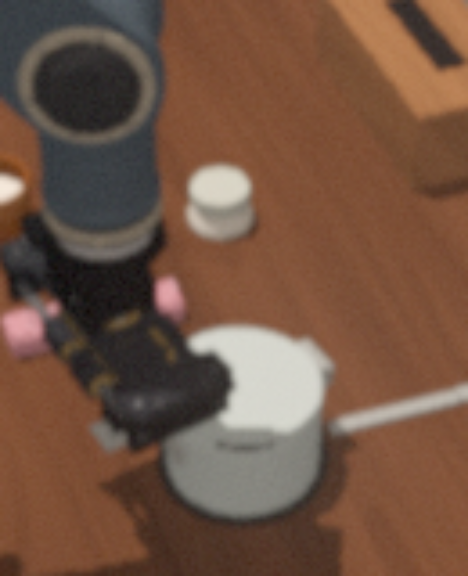

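Emit:
arm_command --dp '[[0,0,0.2],[0,0,0.2],[0,0,0.2],[0,0,0.2],[0,0,0]]' --twist '[[0,0,0],[0,0,0],[0,0,0],[0,0,0],[0,0,0]]' --gripper '[0,0,0,0,0]'

```text
clock: 15.22
position: [0.437, 0.0209, 0.1238]
tcp_rot: [-3.142, 0.0, 0.194]
force: [-0.0, -0.2, -0.1]
grip_width: 0.0006
finger_force: 0.0
```

Emit:
arm_command --dp '[[0,0,0.1],[0,0,0.1],[0,0,0.1],[0,0,0]]' --twist '[[0,0,0],[0,0,0],[0,0,0],[0,0,0]]' --gripper '[0,0,0,0]'

```text
clock: 15.55
position: [0.4369, 0.0208, 0.1209]
tcp_rot: [-3.142, 0.0, 0.194]
force: [0.7, 0.5, 0.0]
grip_width: 0.0001
finger_force: 0.0
```

Emit:
arm_command --dp '[[0,0,0.1],[0,0,0.1],[0,0,0.1],[0,0,0]]' --twist '[[0,0,0],[0,0,0],[0,0,0],[0,0,0]]' --gripper '[0,0,0,0]'

```text
clock: 15.88
position: [0.437, 0.0208, 0.1179]
tcp_rot: [-3.142, 0.0, 0.194]
force: [0.2, 0.1, 0.5]
grip_width: 0.0002
finger_force: 0.3
```

Emit:
arm_command --dp '[[0,0,0.1],[0,0,0.1],[0,0,0]]' --twist '[[0,0,0],[0,0,0],[0,0,0]]' --gripper '[0,0,0]'

```text
clock: 16.13
position: [0.4369, 0.0208, 0.116]
tcp_rot: [-3.141, 0.0, 0.194]
force: [-0.3, 0.1, 2.9]
grip_width: 0.0003
finger_force: 1.5
```

Emit:
arm_command --dp '[[0,0,0.1],[0,0,0.1],[0,0,0]]' --twist '[[0,0,0],[0,0,0],[0,0,0]]' --gripper '[0,0,0]'

```text
clock: 16.38
position: [0.4367, 0.0207, 0.114]
tcp_rot: [-3.141, 0.001, 0.194]
force: [-2.2, 0.3, 5.6]
grip_width: 0.0006
finger_force: 2.9
```

Emit:
arm_command --dp '[[0,0,0.1],[0,0,0]]' --twist '[[0,0,0],[0,0,0]]' --gripper '[0,0]'

```text
clock: 16.55
position: [0.4366, 0.0207, 0.1131]
tcp_rot: [-3.141, 0.001, 0.194]
force: [-2.7, -0.9, 7.2]
grip_width: 0.0007
finger_force: 3.6
```

Emit:
arm_command --dp '[[0,0,0.1],[0,0,0]]' --twist '[[0,0,0],[0,0,0]]' --gripper '[0,0]'

```text
clock: 16.72
position: [0.4366, 0.0207, 0.1122]
tcp_rot: [-3.141, 0.001, 0.194]
force: [-4.4, -0.5, 9.9]
grip_width: 0.0003
finger_force: 5.0
```

Emit:
arm_command --dp '[[0,0,0.05],[0,0,0]]' --twist '[[0,0,0],[0,0,0]]' --gripper '[0,0]'

```text
clock: 16.88
position: [0.4366, 0.0207, 0.1118]
tcp_rot: [-3.14, 0.001, 0.194]
force: [-3.2, -0.4, 10.7]
grip_width: 0.0006
finger_force: 5.3
```

Emit:
arm_command --dp '[[0,0,0.05],[0,0,0]]' --twist '[[0,0,0],[0,0,0]]' --gripper '[0,0]'

```text
clock: 17.05
position: [0.4365, 0.0207, 0.1113]
tcp_rot: [-3.14, 0.001, 0.194]
force: [-4.3, -0.1, 10.5]
grip_width: 0.0007
finger_force: 5.6
```

Emit:
arm_command --dp '[[0,0,0.05],[0,0,0]]' --twist '[[0,0,0],[0,0,0]]' --gripper '[0,0]'

```text
clock: 17.22
position: [0.4365, 0.0207, 0.1108]
tcp_rot: [-3.14, 0.001, 0.194]
force: [-3.8, 1.0, 10.4]
grip_width: 0.0005
finger_force: 4.8
```

Emit:
arm_command --dp '[[0,0,0.05],[0,0,0]]' --twist '[[0,0,0],[0,0,0]]' --gripper '[0,0]'

```text
clock: 17.38
position: [0.4365, 0.0207, 0.1102]
tcp_rot: [-3.141, 0.001, 0.194]
force: [-2.6, -0.9, 6.5]
grip_width: 0.0004
finger_force: 3.6
```

Emit:
arm_command --dp '[[0,0,0],[0,0,0]]' --twist '[[0,0,0],[0,0,0]]' --gripper '[0,0]'

```text
clock: 17.55
position: [0.4365, 0.0207, 0.1101]
tcp_rot: [-3.141, 0.001, 0.194]
force: [-3.2, -0.0, 7.5]
grip_width: 0.0007
finger_force: 3.5
```

Run:
```python
from arc import *
cur();im=env.read_camera("side")[...,::-1]
cv2.imwrite("pics/press.png",cv2.resize(im[110:220,210:320],None,fx=5,fy=5,interpolation=cv2.INTER_CUBIC))
```

```text
t 17.55 TCP jar -0.1007 -0.0005 0.1101 rot [-3.141e+00  1.000e-03  1.940e-01] F [-3.15 -0.03  7.46]
```

View pics/press.png

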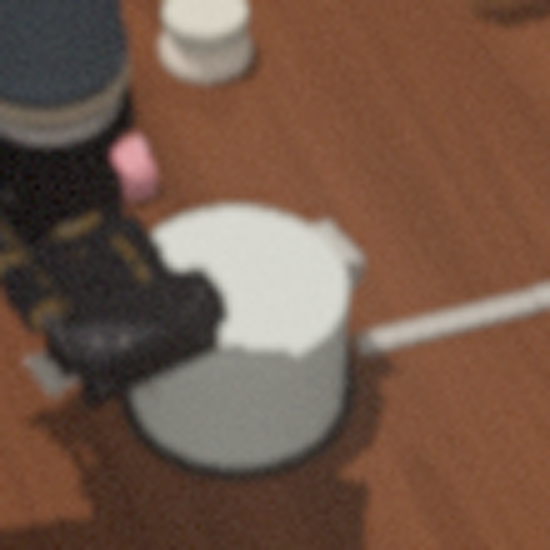

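The force fell from 10.5 to about 7 N, so it may have clicked. I'll ease off and see at what height contact is lost.

Emit:
arm_command --dp '[[0,0,-0.1],[0,0,-0.1],[0,0,0]]' --twist '[[0,0,0],[0,0,0],[0,0,0]]' --gripper '[0,0,0]'

```text
clock: 17.85
position: [0.4368, 0.0208, 0.112]
tcp_rot: [-3.141, 0.0, 0.194]
force: [-2.2, -0.6, 1.2]
grip_width: 0.0006
finger_force: 1.3
```

Emit:
arm_command --dp '[[0,0,-0.1],[0,0,-0.1],[0,0,0]]' --twist '[[0,0,0],[0,0,0],[0,0,0]]' --gripper '[0,0,0]'

```text
clock: 18.1
position: [0.4375, 0.0209, 0.1142]
tcp_rot: [3.141, -0.001, 0.194]
force: [-0.4, 0.1, 0.1]
grip_width: 0.0007
finger_force: 0.0
```

Emit:
arm_command --dp '[[0,0,-0.1],[0,0,-0.1],[0,0,0]]' --twist '[[0,0,0],[0,0,0],[0,0,0]]' --gripper '[0,0,0]'

```text
clock: 18.35
position: [0.4373, 0.0209, 0.1162]
tcp_rot: [3.142, -0.001, 0.194]
force: [0.7, -0.1, -0.1]
grip_width: 0.0003
finger_force: 0.0
```

Emit:
arm_command --dp '[[0,0,-2],[0,0,-4],[0,0,-4],[-2,0,-4],[-3,2,-3],[-3,3,0],[-2,3,0],[0,3,0],[0,3,0],[0,3,0],[0,0,0]]' --twist '[[0,0,0],[0,0,0],[0,0,0],[0,0,0],[0,0,0],[0,0,0],[0,0,0],[0,0,0],[0,0,0],[0,0,0],[0,0,0]]' --gripper '[0,0,0,0,0,0,0,0,0,0,0]'

```text
clock: 19.27
position: [0.3837, -0.1389, 0.2644]
tcp_rot: [-3.137, 0.009, 0.193]
force: [0.2, -0.1, -0.2]
grip_width: 0.0003
finger_force: 0.0
```

Run:
```python
from arc import *
cur()
ims=[]
for n in("side","top"):
    im=np.mean([env.read_camera(n)[...,::-1].astype(float) for _ in range(4)],0).astype(np.uint8);cv2.imwrite(f"pics/lid_{n}.png",im);ims.append(im)
    for th in (0,.053):
        q=p.copy();q[3]=th;q[4]=p[4];P=pts(q);print(n,th,{k:proj(n,P[k])[0].round(1).tolist() for k in("front","root","tip")})
c=np.hstack([cv2.resize(ims[0][130:215,210:310],None,fx=4,fy=4,interpolation=cv2.INTER_CUBIC),cv2.resize(ims[1][140:225,185:285],None,fx=4,fy=4,interpolation=cv2.INTER_CUBIC)])
cv2.imwrite("pics/lidcheck.png",c)
```

```text
t 19.27 TCP jar -0.1834 -0.1468 0.2644 rot [-3.137  0.009  0.193] F [ 0.22 -0.06 -0.24]
side 0 {'front': [237.7, 175.5], 'root': [233.2, 178.6], 'tip': [217.9, 185.4]}
side 0.053 {'front': [237.8, 173.6], 'root': [233.2, 176.6], 'tip': [217.8, 182.8]}
top 0 {'front': [230.0, 207.9], 'root': [231.1, 213.4], 'tip': [234.7, 231.0]}
top 0.053 {'front': [229.8, 207.4], 'root': [231.0, 213.0], 'tip': [234.5, 230.6]}
```

View pics/lidcheck.png

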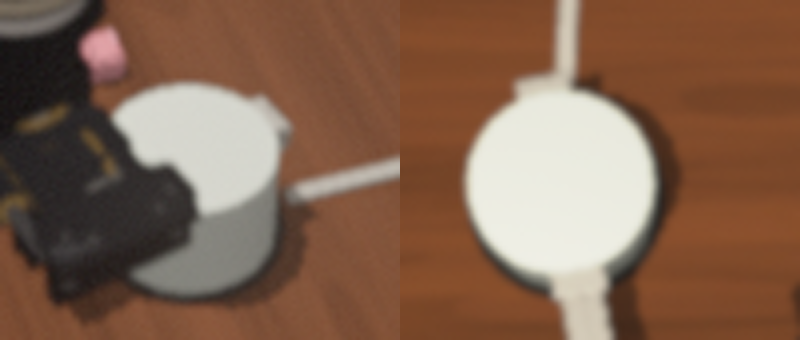

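Emit:
arm_command --dp '[[0.5,-3.5,0],[0.5,-3.5,0],[0.5,-3.5,0],[0.5,-3.5,0],[0.5,-3.5,0],[0.5,-3.5,0],[0.5,-3.5,0],[0.5,-3.5,0],[0.5,-3.5,0],[0.5,-3.5,0],[0,0,0]]' --twist '[[0,0,0],[0,0,0],[0,0,0],[0,0,0],[0,0,0],[0,0,0],[0,0,0],[0,0,0],[0,0,0],[0,0,0],[0,0,0]]' --gripper '[0,0,0,0,0,0,0,0,0,0,0]'

```text
clock: 20.58
position: [0.3615, 0.2248, 0.2668]
tcp_rot: [-3.132, 0.007, 0.21]
force: [-0.1, 0.5, 0.3]
grip_width: 0.0007
finger_force: 0.0
```

Run:
```python
from arc import *
cur()
im=np.mean([env.read_camera("side")[...,::-1].astype(float) for _ in range(6)],0).astype(np.uint8);cv2.imwrite("pics/lid2.png",im)
cv2.imwrite("pics/lidcheck2.png",cv2.resize(im[130:215,205:305],None,fx=7,fy=7,interpolation=cv2.INTER_CUBIC))
a=np.linspace(0,2*np.pi,9)[:-1]
for th in(0,.026,.053):
    h=np.array([.068,.078]);d=np.array([-np.cos(th),np.sin(th)]);n=np.array([np.sin(th),np.cos(th)])
    out=[]
    for ph in a:
        for off in(.006,-.002):
            v=h+(.068+.06*np.cos(ph))*d+off*n;y=.06*np.sin(ph)
            W=[p[0]+v[0]*np.cos(p[2])-y*np.sin(p[2]),p[1]+v[0]*np.sin(p[2])+y*np.cos(p[2]),v[1]]
            out.append(((proj("side",W)[0]-[205,130])*7+3).round(0).astype(int).tolist())
    print(th,"top",out[::2]);print("  bot",out[1::2])
```

```text
t 20.58 TCP jar -0.1348 0.2143 0.2668 rot [-3.132  0.007  0.21 ] F [-0.07  0.49  0.32]
0 top [[232, 321], [214, 235], [284, 166], [398, 152], [495, 199], [519, 283], [452, 357], [331, 373]]
  bot [[233, 335], [215, 249], [284, 180], [398, 166], [494, 213], [518, 297], [452, 371], [331, 387]]
0.026 top [[232, 315], [214, 229], [284, 163], [398, 150], [495, 198], [519, 282], [453, 354], [331, 368]]
  bot [[232, 329], [215, 244], [284, 177], [398, 165], [494, 213], [518, 296], [452, 368], [331, 382]]
0.053 top [[232, 309], [215, 224], [285, 159], [399, 149], [495, 198], [520, 280], [453, 350], [332, 362]]
  bot [[232, 323], [215, 239], [284, 174], [398, 164], [494, 212], [518, 295], [452, 365], [331, 377]]
```

View pics/lidcheck2.png

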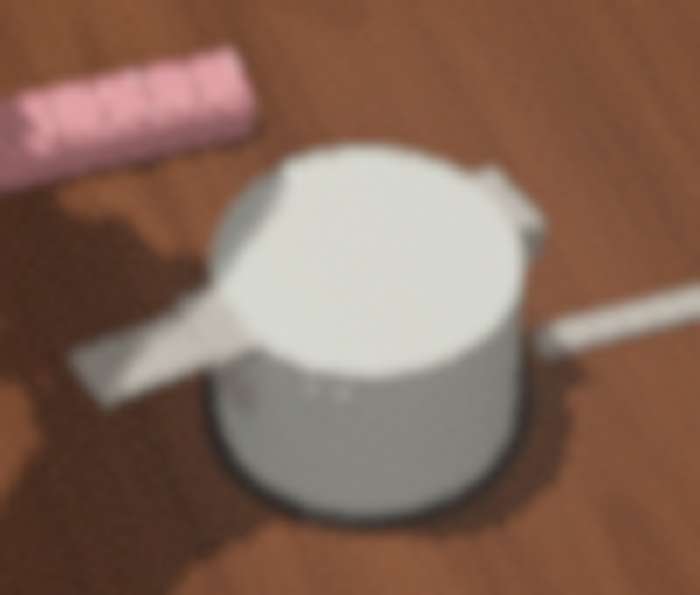

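```bash
cat > lidfit.py <<'E'
from arc import *
from scipy.ndimage import map_coordinates
from scipy.optimize import least_squares
def rim(th,ph,dx=0,dy=0):
    h=np.array([.068,.078]);d=np.array([-np.cos(th),np.sin(th)]);n=np.array([np.sin(th),np.cos(th)])
    v=h+(.068+.06*np.cos(ph))[:,None]*d+.006*n;y=.06*np.sin(ph)
    W=np.c_[p[0]+dx+v[:,0]*np.cos(p[2])-y*np.sin(p[2]),p[1]+dy+v[:,0]*np.sin(p[2])+y*np.cos(p[2]),v[:,1]]
    return proj("side",W)
def fit(g):
    ph=np.radians(np.r_[100:345:5]);U=rim(.02,ph)
    T=rim(.02,ph+.01)-U;N=np.c_[T[:,1],-T[:,0]];N/=np.linalg.norm(N,axis=1)[:,None]
    c=rim(.02,np.linspace(0,6.28,60)).mean(0);N*=np.sign(((U-c)*N).sum(1))[:,None]
    s=np.arange(-3,3.01,.1);E=[]
    for u,n in zip(U,N):
        q=u+s[:,None]*n;v=map_coordinates(g,[q[:,1],q[:,0]],order=3);dv=np.gradient(v)
        i=dv.argmin();E.append(s[i])
    E=np.array(E)
    f=lambda k:((rim(k[0],ph,k[1],k[2])-U)*N).sum(1)-E
    r=least_squares(f,[.02,0,0],loss="soft_l1",f_scale=.2);J=r.jac
    print("theta",r.x.round(4),"front mm high",r.x[0]*128,"sd",np.sqrt(np.linalg.inv(J.T@J)[0,0]*np.mean(r.fun**2))*128,"rms",np.std(r.fun))
if __name__=="__main__":
    fit(cv2.cvtColor(cv2.imread("pics/lid2.png"),cv2.COLOR_BGR2GRAY).astype(float))
E
python3 lidfit.py
```

```text
theta [-0.0342  0.0027  0.0019] front mm high -4.373596896756225 sd 3.8380545553450927 rms 0.7788570539082904
```

The image fit is too uncertain, so I'll go back and probe the tongue gently.

Emit:
arm_command --dp '[[0.3,3,0],[0.3,3,0],[0.3,3,0],[0.3,3,0],[0.3,3,0],[0.3,3,0],[0.4,3,0],[0,0,0],[0,0,2],[0,0,2],[0,0,2],[0,0,2],[0,0,2],[0,0,2],[0,0,0]]' --twist '[[0,0,0],[0,0,0],[0,0,0],[0,0,0],[0,0,0],[0,0,0],[0,0,0],[0,0,0],[0,0,0],[0,0,0],[0,0,0],[0,0,0],[0,0,0],[0,0,0],[0,0,0]]' --gripper '[0,0,0,0,0,0,0,0,0,0,0,0,0,0,0]'

```text
clock: 22.13
position: [0.4221, 0.0162, 0.1421]
tcp_rot: [-3.134, 0.016, 0.197]
force: [-0.5, 0.3, 0.5]
grip_width: 0.0008
finger_force: 0.0
```

```bash
python3 -c "
from arc import *
cur()"
```

```text
t 22.13 TCP jar -0.1157 -0.0021 0.1421 rot [-3.134  0.016  0.197] F [-0.48  0.35  0.5 ]
```

Emit:
arm_command --dp '[[0.5,-0.2,0],[0.5,0,0],[0,0,0.8],[0,0,0.8],[0,0,0.5],[0,0,0],[0,0,0]]' --twist '[[-0.008,0.016,0.003],[0,0,0],[0,0,0],[0,0,0],[0,0,0],[0,0,0],[0,0,0]]' --gripper '[0,0,0,0,0,0,0]'

```text
clock: 22.72
position: [0.434, 0.0205, 0.1233]
tcp_rot: [-3.141, -0.006, 0.195]
force: [0.3, 0.3, -0.2]
grip_width: 0.0007
finger_force: 0.0
```

```bash
python3 -c "
from arc import *
cur()"
```

```text
t 22.72 TCP jar -0.1032 -0.0002 0.1233 rot [-3.141 -0.006  0.195] F [ 0.28  0.31 -0.25]
```

Emit:
arm_command --dp '[[-0.3,0,0.3],[0,0,0.2],[0,0,0.2],[0,0,0.2],[0,0,0],[0,0,0]]' --twist '[[0,-0.006,0],[0,0,0],[0,0,0],[0,0,0],[0,0,0],[0,0,0]]' --gripper '[0,0,0,0,0,0]'

```text
clock: 23.22
position: [0.4314, 0.0201, 0.1145]
tcp_rot: [-3.141, -0.001, 0.196]
force: [-0.0, -0.4, -0.2]
grip_width: 0.0004
finger_force: 0.0
```

Emit:
arm_command --dp '[[0,0,0.1],[0,0,0]]' --twist '[[0,0,0],[0,0,0]]' --gripper '[0,0]'

```text
clock: 23.38
position: [0.4315, 0.0201, 0.1136]
tcp_rot: [-3.141, -0.001, 0.196]
force: [-0.5, 0.9, 1.0]
grip_width: 0.0005
finger_force: 0.4
```

Emit:
arm_command --dp '[[0,0,0.1],[0,0,0]]' --twist '[[0,0,0],[0,0,0]]' --gripper '[0,0]'

```text
clock: 23.55
position: [0.4315, 0.0201, 0.1126]
tcp_rot: [-3.141, -0.001, 0.196]
force: [-0.7, 0.4, 2.4]
grip_width: 0.0006
finger_force: 1.0
```

Emit:
arm_command --dp '[[0,0,0.1],[0,0,0]]' --twist '[[0,0,0],[0,0,0]]' --gripper '[0,0]'

```text
clock: 23.72
position: [0.4314, 0.02, 0.1116]
tcp_rot: [-3.141, -0.001, 0.196]
force: [-0.2, -0.4, 3.0]
grip_width: 0.0002
finger_force: 1.6
```

Emit:
arm_command --dp '[[0,0,0.1],[0,0,0]]' --twist '[[0,0,0],[0,0,0]]' --gripper '[0,0]'

```text
clock: 23.88
position: [0.4313, 0.0201, 0.1105]
tcp_rot: [-3.141, -0.0, 0.196]
force: [-1.1, -0.3, 4.9]
grip_width: 0.0006
finger_force: 2.2
```

Emit:
arm_command --dp '[[0,0,0.05],[0,0,0]]' --twist '[[0,0,0],[0,0,0]]' --gripper '[0,0]'

```text
clock: 24.05
position: [0.4313, 0.02, 0.1101]
tcp_rot: [-3.141, -0.0, 0.196]
force: [-2.5, -0.8, 5.6]
grip_width: 0.0005
finger_force: 2.9
```

From the tongue's slope in the picture (about level) and its contact height (89 mm, where a shut lid would give about 84 mm), I judge the lid to be partway through the catch, not shut. I'll keep pressing in small steps.

Emit:
arm_command --dp '[[0,0,0.05],[0,0,0.05],[0,0,0]]' --twist '[[0,0,0],[0,0,0],[0,0,0]]' --gripper '[0,0,0]'

```text
clock: 24.3
position: [0.4314, 0.0201, 0.109]
tcp_rot: [-3.141, -0.001, 0.196]
force: [-1.6, -0.3, 1.5]
grip_width: 0.0006
finger_force: 0.9
```

Emit:
arm_command --dp '[[0,0,0.05],[0,0,0]]' --twist '[[0,0,0],[0,0,0]]' --gripper '[0,0]'

```text
clock: 24.47
position: [0.4313, 0.0201, 0.1084]
tcp_rot: [-3.141, -0.001, 0.196]
force: [-1.0, -0.1, 2.3]
grip_width: 0.0004
finger_force: 1.2
```

The force dropped suddenly from 5.6 to 1.5 N, with the tongue now at 84 to 85 mm as expected for a shut lid. That was the click, so I'll ease off and clear away.

Emit:
arm_command --dp '[[0,0,-0.1],[0,0,-0.2],[0,0,-1],[0,0,-3],[0,0,-4],[0,0,-4],[0,0,-3],[0,-3,0],[0,-3,0],[0,-3,0],[0.3,-3,0],[0.3,-3,0],[0.3,-3,0],[0,0,0]]' --twist '[[0,0,0],[0,0,0],[0,0,0],[0,0,0],[0,0,0],[0,0,0],[0,0,0],[0,0,0],[0,0,0],[0,0,0],[0,0,0],[0,0,0],[0,0,0],[0,0,0]]' --gripper '[0,0,0,0,0,0,0,0,0,0,0,0,0,0]'

```text
clock: 25.63
position: [0.4041, 0.2047, 0.2617]
tcp_rot: [-3.14, -0.002, 0.205]
force: [-1.6, -0.4, 0.6]
grip_width: 0.0003
finger_force: 0.0
```

Run:
```python
from arc import *
cur()
im=np.mean([env.read_camera("side")[...,::-1].astype(float) for _ in range(6)],0).astype(np.uint8);cv2.imwrite("pics/lid3.png",im)
a=cv2.cvtColor(cv2.imread("pics/lid2.png"),cv2.COLOR_BGR2GRAY).astype(np.float32);b=cv2.cvtColor(im,cv2.COLOR_BGR2GRAY).astype(np.float32)
# shift before->after: near rim, far hinge area (reference), tongue end
for k,(x,y,w,h) in dict(nearrim=(238,176,28,14),hinge=(262,148,22,14),body=(236,188,44,20),tongue=(210,172,24,18)).items():
    A,B=a[y:y+h,x:x+w],b[y:y+h,x:x+w];print(k,np.round(cv2.phaseCorrelate(A,B,cv2.createHanningWindow((w,h),cv2.CV_32F)),2).tolist() if 0 else cv2.phaseCorrelate(A,B,cv2.createHanningWindow((w,h),cv2.CV_32F)))
```

```text
t 25.63 TCP jar -0.0969 0.1864 0.2617 rot [-3.14e+00 -2.00e-03  2.05e-01] F [-1.56 -0.41  0.6 ]
nearrim ((0.13979790993913355, 0.9359963946762031), 0.9633723184797499)
hinge ((-0.05248943762927283, 0.315571575969833), 0.9405166884263356)
body ((0.4271770684370999, 0.04880022088667779), 1.0106017102135552)
tongue ((0.060091187586948536, 1.089168858488331), 0.7142972179033138)
```

Compared with the picture before this press, the near rim moved down 0.94 px and the tongue 1.1 px. That is about 4 mm at the lid's front, which matches the snap. Handing in.

```bash
python3 -c "
from bench import env
print(env.close_job())"
```

```text
the job is handed in; nothing more can be done
None
```

The hair clip is in the jar and the lid appears snapped shut: the force fell from 5.6 to 1.5 N as it clicked, peaking at about 12 N in an earlier press, and the job is handed in with no verdict shown.

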